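Turn the colour-reference leaf in a ring binder

TASK

Lift the steel page weight off the open ring binder and park it on the cork mat. Then turn only the top leaf across the rings, letting it down by hand rather than letting it fall, so that its colour patches lie face up on the other side, and lay the weight gently on that newly shown face so that it rests level, clear of the rings. Leave the leaf below and the small specimen pots alone.

Things in the scene. Friction and masses are not known exactly. Their poses are not given: they have to be found in the camera images.
- binder: Open ring binder, fixed. Covers 170 x 300 mm, 4 mm thick. Origin: centre of underside. x runs along the spine, y from the stack under the weight (-y side) to the other. Ring axis: line y = 0, z = 50 mm; 3 steel rings, 64 mm across, at x = -55, 0, 55 mm. Fixed white stacks, 150 mm long in x, lie 22 to 130 mm either side of the axis; tops 40.5 mm high at -y, 47.5 mm at +y
- leaf (a joint): Top leaf's angle (rad) about the ring axis: 0 level at -y (start), pi/2 upright, pi level at +y. Stiff board, about 120 g, 150 mm along the rings, 4 mm thick, 22 to 165 mm from the axis, mid-plane through the axis. Turns almost freely: let go, it falls. Grey panel on top, colour patches beneath. Its free edge juts 30 mm past the leaf below and 15 mm past the covers; open space beneath
- leaf_edge (a point): Middle of the top leaf's free edge, at mid-thickness, 165 mm from the ring axis; moves with the leaf
- leaf2 (a joint): Turning angle (rad) of the yellow leaf just below the top one, about a parallel axis 6.5 mm lower: 0 lying level at -y, where it must stay. 4 mm thick, 150 mm along the rings, reaching 135 mm from the axis
- weight: Page weight: dark steel bar 120 x 26 x 20 mm (x, y, z) with a brass strip on top, about 0.45 kg. Origin: centre of its underside. At the start it lies on the top leaf
- mat: Cork mat fixed on the bench, 160 x 110 mm, 3 mm thick, origin: centre of the underside. An aluminium dish of the same outline lies on the opposite side
- pot_a: Specimen pot, red lid, 48 mm across, 55 mm high, loose, standing beside the binder's +x end; leave alone
- pot_b: Specimen pot, white lid, 48 mm across, 55 mm high, loose, standing beside the binder's +x end; leave alone
- pot_c: Specimen pot, yellow lid, 52 mm across, 50 mm high, loose, standing beside the binder's -x end; leave alone
Mind the look-alikes: they are no part of the job. What is meant by the weight is not orange, and is the smaller of those in its own colour. There is more than one size of the mat; the job needs the smaller.

How it is judged:
By the outcome, as a careful person would: the job done as asked, in the order asked, and still so for the second after the job is handed in, with the robot touching nothing.
It also fails if it takes over 72 s, if anything falls off the work surface, if the arm or the gripper's body presses on something with over 40 N, if the wrist force passes 120 N, or if a joint passes its speed limit or range.

ROBOT

A 6-joint arm with a two-finger parallel gripper is mounted at the origin on the work surface. World frame = base frame: x ahead of the robot, y to its left, z up, the work surface at z = 0. Lengths are in m, angles in rad, forces in N, time in s.
With the tool pointing down it reaches from about 0.35 to 0.975 m from the base axis. Payload 4.9 kg.
Tool frame: the origin (TCP) lies midway between the tips of the shut fingers; the grasp point (between the pads) lies 19 mm behind it; z points along the fingers, y is the line along which they close (so a half turn about z gives the same grasp; the last joint's range is limited). The gripper opens to 85 mm and grips with 20 to 120 N. Pads are 22 mm wide; open, the fingers measure 114 mm over their backs; the gripper's body (76 mm by 85 mm) begins 54 mm behind the grasp point. The pads swing forward as they close: fully open they stand 13 mm farther back than shut.
Start: joints at [-1.421, 0.053, 1.613, -0, 1.476, -0.119], TCP at [0.166, -0.603, 0.231] pointing down, gripper open.
Joint ranges: [-3.01, 3.01], [-1.01, 2.22], [0.06, 2.58], [-1.02, 4.17], [0.09, 2.62], [-3.14, 3.14]. Speed limits (rad/s): [2.57, 2.57, 3.14, 3.14, 3.14, 3.14].

INTERFACE

Orientations are given as a rotation vector (axis times angle).
In Python, from station import telemetry, optics, ctrl gives the robot as it stands.
- The arm moves only by the shell command python3 -m pendant 'ROWS' [FORCE]. ROWS is JSON, one flat list of numbers, 7 for each row, row after row: the turn, a rotation vector about the tool's x, y, z as a fraction of full scale, then the shift along the tool's x, y, z as a fraction of full scale, then the opening, from 0 (shut) to 1 (fully open). In form: [ax, ay, az, tx, ty, tz, fingers, ax, ay, az, tx, ty, tz, fingers, ...]. A call has 1 to 12 rows; each row is the pose to reach, as a shift and turn from the pose commanded when the call began, along the tool's axes at that moment; what a row does not reach only later rows make up. Full scale, the value 1, is 300 mm for a shift and 30 degrees for a turn. A row lasts 1/8 s, in which the tool goes at most 62.5 mm and 10.7 degrees, less where a joint would pass 70% of its speed; a pose out of reach is approached as far as the arm can. A call with a number of a shift or a turn outside -1 to 1 is refused whole. A call with a gripper value outside its range is refused whole. The fingers move at their own pace and stop on an object; FORCE is the grip in N (left out, the last holds). Time passes only in rows, so rows that repeat a pose let the fingers close. It gives the time, the measured TCP pose, the force, the opening and the grip force at its end, in the units of the state.
- telemetry.get_obs(): the state, without advancing time (a new reading comes with each control period).
- optics.get_image(name): name is "side" or "top"; returns a dict with "image" (400x640x3 uint8, red, green, blue), "depth" (400x640 float32, m along the optical axis (not along the pixel's ray), 0 where there is no reading), "fx", "fy", "cx", "cy" (pixels), "dist_coeffs" ([k1, k2, p1, p2, k3] as OpenCV has them; the pictures are not rectified), "rvec" (rotation vector, rad) and "tvec" (3), from world to camera coordinates, as OpenCV has them. Camera axes: x right, y down, z forward; pixel columns grow to the right and rows downward; lengths in m; the calibration is good to about 2 mm. A picture is of the moment at which its call begins.
- ctrl.finish_job(): hands the job in; it is judged then, once.
The state is a dict: "t": time; "q": joint angles; "dq": joint speeds; "effort": joint torques, N m; "tool_pos": TCP position; "tool_rot": TCP orientation; "contact_force": force on the tool from outside, world axes, zero at the start; "wrist_torque": the same for the moment, N m; "opening": finger opening in m; "grip_force": force on a finger pad.
Only numpy, scipy, OpenCV 4.12 (cv2) and the standard library are available. Lean on these libraries where they do the work, as an engineer would, in place of code of your own. Each camera call takes 0.05 s, during which the arm holds its last target. There are 200 camera calls.

## Working session

There is one attempt and no reset: what is moved stays moved. The work goes in short steps, Python scripts to look and compute and a shell command to move; the robot and the scene stay as the last step left them, time stands still between calls to the robot, and variables do not carry over. Pictures are saved under pics/ and viewed, at most 10 in all, crops included, and the job is handed in when it is done.

```bash
mkdir -p pics; ls; python3 - <<'E'
from station import telemetry, optics, ctrl
import cv2
print(telemetry.get_obs())
for n in("top","side"):
    d=optics.get_image(n); cv2.imwrite(f"pics/{n}0.png",d["image"][:,:,::-1]); print({k:v for k,v in d.items() if k not in("image","depth")})
E
```

```text
pics
{'t': 0.0, 'q': array([-1.42097745e+00,  5.33370144e-02,  1.61426487e+00,  2.21761960e-05,
        1.47596354e+00, -1.18978826e-01]), 'dq': array([-0.0009011 , -0.0012534 ,  0.00122864,  0.00045446, -0.0010976 ,
        0.00022738]), 'effort': array([ 1.99771762e-05, -3.93683231e+01, -3.70174563e+01, -8.63173204e-05,
        7.13426038e-03,  4.31440526e-06]), 'tool_pos': array([ 0.16591185, -0.60195453,  0.2300927 ]), 'tool_rot': array([-3.11130733e+00, -4.20688822e-01,  1.31033490e-05]), 'contact_force': array([-0.06763165,  0.43093151, -0.00394608]), 'wrist_torque': array([-0.00085961, -0.01946238,  0.01803799]), 'grip_force': 0.0, 'opening': 0.08499000487522475}
{'fx': 476.3159697701384, 'fy': 476.3159697701384, 'cx': 321.4829370985495, 'cy': 209.54907378469434, 'dist_coeffs': array([-0.09913985,  0.        ,  0.        ,  0.        ,  0.        ]), 'rvec': array([ 2.16696036, -2.17363404,  0.07670924]), 'tvec': array([0.01382331, 0.46548006, 1.42246418])}
{'fx': 410.47479830122643, 'fy': 410.47479830122643, 'cx': 313.03423360401143, 'cy': 205.12587798097033, 'dist_coeffs': array([-0.08356661,  0.        ,  0.        ,  0.        ,  0.        ]), 'rvec': array([ 0.5813246 , -2.63572173,  1.20196082]), 'tvec': array([0.42491825, 0.18081721, 0.9988608 ])}
```

View pics/top0.png

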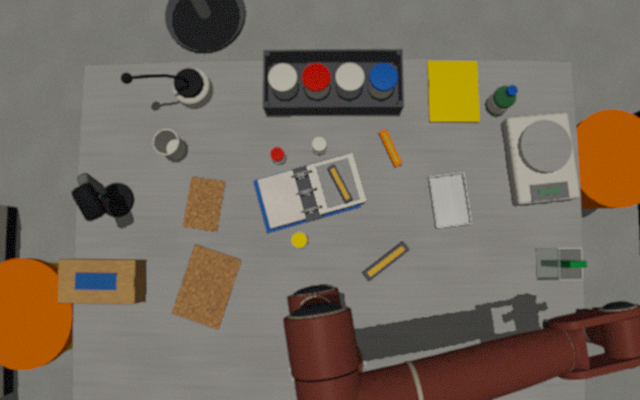

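View pics/side0.png

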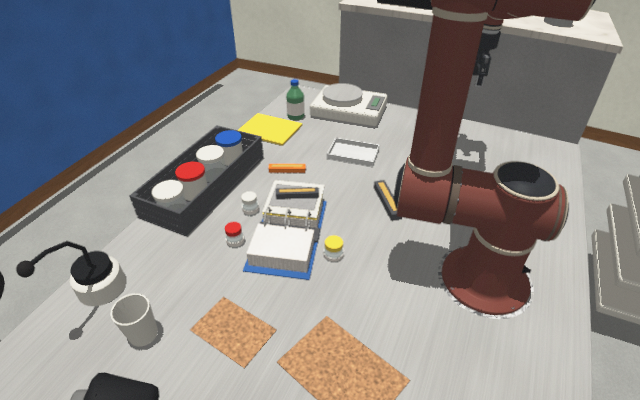

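The top view shows the weight on the right page at about (340,184), with the spine near (307,193). The small mat is at (205,204) and the yellow pot at (300,240). The side view agrees with this. Next I'll measure these positions.

```bash
cat > h.py <<'E'
import numpy as np, cv2
from scipy.spatial.transform import Rotation as Ro
from station import telemetry, optics, ctrl
def ray(d,uv,z):
    K=np.array([[d["fx"],0,d["cx"]],[0,d["fy"],d["cy"]],[0,0,1]])
    p=cv2.undistortPoints(np.float64(uv).reshape(-1,1,2),K,d["dist_coeffs"]).reshape(-1,2)
    R=cv2.Rodrigues(d["rvec"])[0]; c=-R.T@d["tvec"]
    v=np.c_[p,np.ones(len(p))]@R
    return c+v*((z-c[2])/v[:,2])[:,None]
def blobs(d,lo,hi,amin=30):
    hsv=cv2.cvtColor(d["image"],cv2.COLOR_RGB2HSV); m=cv2.inRange(hsv,np.array(lo),np.array(hi))
    cs=cv2.findContours(m,cv2.RETR_EXTERNAL,cv2.CHAIN_APPROX_NONE)[0]
    return [c for c in cs if cv2.contourArea(c)>amin]
def rect(d,c,z):
    w=ray(d,c.reshape(-1,2)+0.0,z); r=cv2.minAreaRect((w[:,:2]*1000).astype(np.float32))
    return w.mean(0),r
E
python3 - <<'E'
from h import *
d=optics.get_image("top")
for nm,lo,hi,z,a in(("brass/orange",(12,90,90),(28,255,255),.072,30),("blue",(100,120,60),(130,255,255),.004,10),("cork",(5,60,80),(20,170,230),.003,400)):
    for c in blobs(d,lo,hi,a):
        w,r=rect(d,c,z); u=c.reshape(-1,2).mean(0)
        if 160<u[0]<420 and 120<u[1]<340: print(nm,u.round(),cv2.contourArea(c),np.round(r[0]),np.round(r[1]),round(r[2],1),np.round(cv2.boxPoints(r)).tolist())
c=d["image"][140:240,245:375]; cv2.imwrite("pics/crop1.png",cv2.resize(c,None,fx=6,fy=6,interpolation=2)[:,:,::-1])
# depth->points
dep=d["depth"]; v,u=np.mgrid[0:400,0:640]
K=np.array([[d["fx"],0,d["cx"]],[0,d["fy"],d["cy"]],[0,0,1]])
p=cv2.undistortPoints(np.c_[u.ravel(),v.ravel()].astype(float).reshape(-1,1,2),K,d["dist_coeffs"]).reshape(-1,2)
P=(np.c_[p,np.ones(len(p))]*dep.reshape(-1,1)-d["tvec"])@cv2.Rodrigues(d["rvec"])[0]
P=P.reshape(400,640,3)
for uv in((275,200),(340,184),(205,204),(300,240),(390,260),(352,170),(360,195)): print(uv,P[uv[1],uv[0]].round(3))
E
```

```text
brass/orange [385. 261.] 265.5 [ 311. -174.] [ 20. 131.] 37.0 [[264.0, -127.0], [343.0, -232.0], [359.0, -220.0], [280.0, -115.0]]
brass/orange [206. 286.] 3469.0 [238. 349.] [145. 212.] 71.7 [[115.0, 313.0], [316.0, 247.0], [362.0, 384.0], [160.0, 451.0]]
brass/orange [299. 240.] 189.0 [374.  77.] [47. 44.] 89.9 [[352.0, 54.0], [396.0, 54.0], [396.0, 100.0], [352.0, 101.0]]
brass/orange [204. 204.] 1645.5 [480. 359.] [103. 150.] 81.2 [[398.0, 320.0], [547.0, 297.0], [563.0, 399.0], [414.0, 422.0]]
brass/orange [340. 183.] 158.0 [538. -41.] [103.  16.] 27.7 [[489.0, -58.0], [497.0, -73.0], [588.0, -25.0], [580.0, -10.0]]
brass/orange [390. 148.] 271.5 [ 646. -192.] [114.  26.] 24.0 [[588.0, -203.0], [599.0, -227.0], [703.0, -180.0], [693.0, -157.0]]
blue [341. 211.] 48.5 [463. -47.] [  8. 121.] 16.2 [[443.0, 10.0], [476.0, -107.0], [484.0, -104.0], [450.0, 12.0]]
blue [272. 214.] 166.0 [459. 172.] [201.  99.] 50.1 [[357.0, 126.0], [432.0, 63.0], [561.0, 217.0], [485.0, 280.0]]
cork [206. 286.] 3583.5 [233. 367.] [156. 226.] 71.6 [[101.0, 328.0], [315.0, 257.0], [365.0, 405.0], [150.0, 476.0]]
cork [204. 204.] 1716.5 [487. 378.] [111. 160.] 81.0 [[399.0, 336.0], [558.0, 311.0], [575.0, 420.0], [417.0, 445.0]]
(275, 200) [0.492 0.15  0.049]
(340, 184) [ 0.535 -0.043  0.077]
(205, 204) [0.485 0.373 0.004]
(300, 240) [0.373 0.075 0.053]
(390, 260) [ 0.313 -0.192  0.033]
(352, 170) [ 0.581 -0.079  0.054]
(360, 195) [ 0.506 -0.102  0.053]
```

View pics/crop1.png

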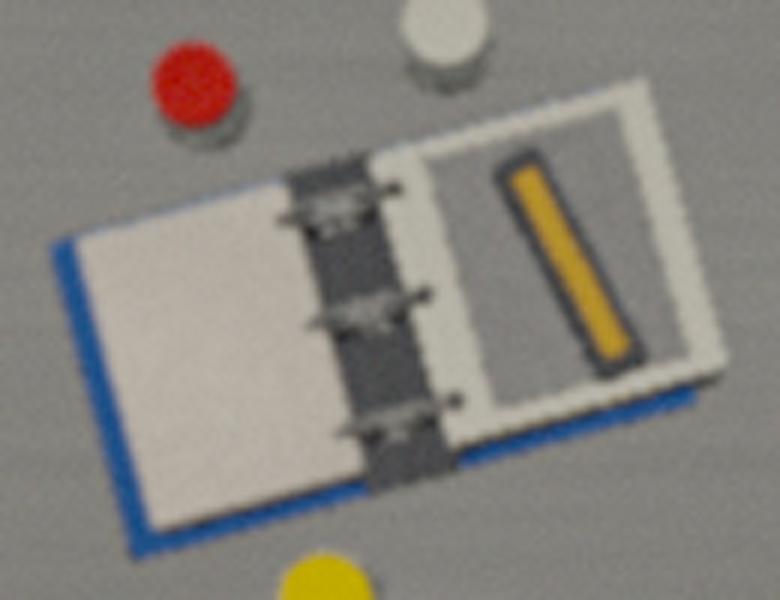

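The crop shows the leaf's outer corners at about (352.5,153.7) and (366.3,201.7). Its inner corners are at (307.5,165) and (320,214), and the left stack's outer corners are at (258,180) and (271,228). The weight sits skewed to the binder. Next I'll fit the binder frame.

```bash
python3 - <<'E'
from h import *
d=optics.get_image("top")
L=ray(d,[(352.5,153.7),(366.3,201.7),(307.5,165),(320,214.2)],.052); S=ray(d,[(258.3,180),(270.8,228.3)],.0475)
print(L.round(4),S.round(4))
# binder-frame model: rigid fit
B=np.array([[75,-165],[-75,-165],[75,-22],[-75,-22],[75,130],[-75,130]])/1000.
W=np.r_[L,S][:,:2]
Bc=B-B.mean(0);Wc=W-W.mean(0)
th=np.arctan2((Bc[:,0]*Wc[:,1]-Bc[:,1]*Wc[:,0]).sum(),(Bc*Wc).sum())
R=np.array([[np.cos(th),-np.sin(th)],[np.sin(th),np.cos(th)]]); o=W.mean(0)-R@B.mean(0)
print("yaw",np.degrees(th),"o",o,"res mm",((W-o-B@R.T)*1000).round(1).tolist())
w=np.array([.538,-.041]); print("weight in binder",(w-o)@R)
hs=[c for c in blobs(d,(12,90,90),(28,255,255)) if abs(c.reshape(-1,2).mean(0)-[340,183]).max()<8][0]
print(rect(d,hs,.072))
for b in [(0,-.165),(0,-.175),(0,.09),(0,.165)]: print(b,o+R@np.array(b))
E
```

```text
[[ 0.6302 -0.0814  0.052 ]
 [ 0.4856 -0.121   0.052 ]
 [ 0.5966  0.0534  0.052 ]
 [ 0.449   0.0163  0.052 ]] [[0.5528 0.2013 0.0475]
 [0.4078 0.1626 0.0475]]
yaw 15.179695411320946 o [0.51537733 0.05688429] res mm [[-0.7, 1.4], [-0.6, 1.0], [3.1, -1.9], [0.2, 0.3], [-0.9, -0.7], [-1.1, -0.1]]
weight in binder [-0.00379738 -0.10039273]
(array([ 0.53767575, -0.04186449,  0.072     ]), ((538.5571899414062, -41.63768005371094), (103.02149963378906, 17.064563751220703), 26.897064208984375))
(0, -0.165) [ 0.55858212 -0.10235875]
(0, -0.175) [ 0.56120059 -0.11200984]
(0, 0.09) [0.49181109 0.14374414]
(0, 0.165) [0.47217255 0.21612734]
```

```bash
cat >> h.py <<'E'
O=np.array([.5154,.0569]); TH=np.radians(15.2); RB=np.array([[np.cos(TH),-np.sin(TH)],[np.sin(TH),np.cos(TH)]])
def bw(x,y,z): return np.r_[O+RB@np.array([x,y]),z]
def down(yaw): # tool down, tool x at yaw (deg)
    return (Ro.from_euler("z",yaw,degrees=True)*Ro.from_euler("x",180,degrees=True))
def rel(p,R,o=None):
    o=o or telemetry.get_obs(); R0=Ro.from_rotvec(o["tool_rot"])
    t=R0.inv().apply(np.array(p)-o["tool_pos"])/.3; a=(R0.inv()*R).as_rotvec()/np.radians(30)
    return np.r_[a,t].round(3)
E
python3 -m pendant '[0,0,-0.39,0.85,-0.74,0,0.8, 0,0,-0.39,0.85,-0.74,0,0.8, 0,0,-0.39,0.85,-0.74,0,0.8, 0,0,-0.39,0.85,-0.74,0,0.8, 0,0,-0.39,0.85,-0.74,0,0.8, 0,0,-0.39,0.85,-0.74,0,0.8, 0,0,-0.39,0.85,-0.74,0,0.8]' 40
python3 -c "
from h import *
print(telemetry.get_obs()['q'],rel([.538,-.0415,.23],down(27)),rel([.538,-.0415,.14],down(27)))"
```

```text
t: 1.08
tool_pos: [0.3535, -0.3195, 0.2312]
tool_rot: [3.053, 0.741, -0.0]
contact_force: [-0.8, -0.0, 0.2]
opening: 0.068
grip_force: 0.0
[-8.91079055e-01 -3.15521667e-01  1.94716302e+00 -1.02883516e-04
  1.50978391e+00  2.03412175e-01] [ 0.     0.     0.01   0.971 -0.541  0.004] [ 0.     0.     0.01   0.971 -0.542  0.304]
```

```bash
python3 -m pendant '[0,0,0.01,0.971,-0.541,0.1,0.65, 0,0,0.01,0.971,-0.541,0.2,0.65, 0,0,0.01,0.971,-0.541,0.3,0.65, 0,0,0.01,0.971,-0.541,0.35,0.65, 0,0,0.01,0.971,-0.541,0.35,0.65, 0,0,0.01,0.971,-0.541,0.35,0.65, 0,0,0.01,0.971,-0.541,0.35,0.65,0,0,0.01,0.971,-0.541,0.35,0.65]'
python3 - <<'E'
from h import *
print(telemetry.get_obs()['q'],rel([.538,-.0415,.055],down(27)))
d=optics.get_image("side"); cv2.imwrite("pics/s2.png",cv2.resize(d["image"][120:300,220:400],None,fx=3,fy=3)[:,:,::-1])
E
```

```text
t: 2.08
tool_pos: [0.5383, -0.0449, 0.1264]
tool_rot: [3.056, 0.726, -0.001]
contact_force: [-0.1, -0.5, 0.2]
opening: 0.0555
grip_force: 0.0
[-2.20647810e-01 -6.08828093e-02  1.90666101e+00 -6.83169135e-04
  1.29589148e+00  8.83580133e-01] [ 0.001  0.001 -0.009  0.004 -0.011  0.238]
```

View pics/s2.png

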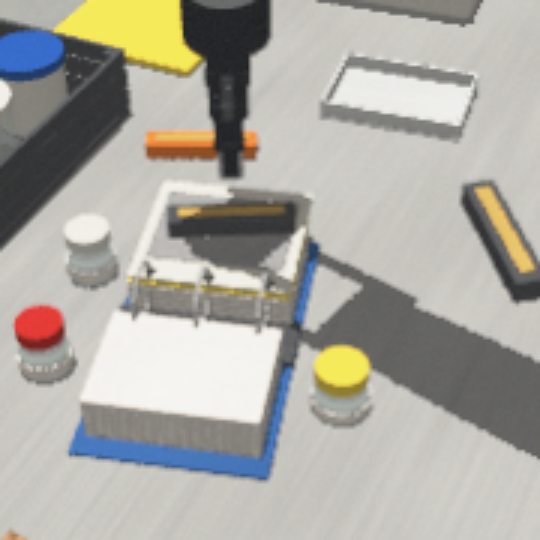

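The gripper is above the weight and lined up with it, so I'll descend and grip.

```bash
python3 -m pendant '[0,0,0,0.004,-0.011,0.1,0.65, 0,0,0,0.004,-0.011,0.19,0.65, 0,0,0,0.004,-0.011,0.235,0.65, 0,0,0,0.004,-0.011,0.235,0.65, 0,0,0,0.004,-0.011,0.235,0.2, 0,0,0,0.004,-0.011,0.235,0.2, 0,0,0,0.004,-0.011,0.235,0.15, 0,0,0,0.004,-0.011,0.235,0.15, 0,0,0,0.004,-0.011,0.235,0.15,0,0,0,0.004,-0.011,0.235,0.15]' 40
```

```text
t: 3.38
tool_pos: [0.5386, -0.0399, 0.0576]
tool_rot: [3.056, 0.729, 0.002]
contact_force: [-2.7, 0.9, 6.7]
opening: 0.0249
grip_force: 40.8
```

```bash
python3 -m pendant '[0,0,0,0,0,-0.05,0.15, 0,0,0,0,0,-0.2,0.15, 0,0,0,0,0,-0.4,0.15, 0,0,0,0,0,-0.4,0.15, 0,0,0,0,0,-0.4,0.15]' 60
python3 -c "
from h import *
print(rel([.487,.1,.175],down(20)),rel([.487,.378,.175],down(15.2)))"
```

```text
t: 4.0
tool_pos: [0.5368, -0.0399, 0.1745]
tool_rot: [-3.055, -0.728, 0.003]
contact_force: [-0.4, 0.7, -6.8]
opening: 0.0239
grip_force: 62.8
[-0.002  0.004  0.227  0.062 -0.491 -0.001] [-2.000e-03  4.000e-03  3.870e-01  4.800e-01 -1.318e+00 -1.000e-03]
```

```bash
python3 -m pendant '[0,0,0.2,0.25,-0.7,0,0.15, 0,0,0.2,0.25,-0.7,0,0.15, 0,0,0.2,0.25,-0.7,0,0.15, 0,0,0.2,0.25,-0.7,0,0.15]'
python3 -c "
from h import *
print(rel([.487,.378,.175],down(15.2)),rel([.487,.378,.02],down(15.2)))"
```

```text
t: 4.5
tool_pos: [0.5071, 0.1832, 0.1719]
tool_rot: [-3.089, -0.571, 0.01]
contact_force: [0.6, -0.5, -4.7]
opening: 0.0244
grip_force: 63.0
[-0.002  0.013  0.191  0.169 -0.63  -0.011] [-0.002  0.013  0.191  0.173 -0.63   0.506]
```

```bash
python3 -m pendant '[0,0,0.19,0.17,-0.63,0,0.15, 0,0,0.19,0.17,-0.63,0,0.15, 0,0,0.19,0.17,-0.63,0,0.15, 0,0,0.19,0.17,-0.63,0.2,0.15, 0,0,0.19,0.17,-0.63,0.4,0.15,0,0,0.19,0.17,-0.63,0.45,0.15,0,0,0.19,0.17,-0.63,0.45,0.15]'
python3 -c "
from h import *
print(rel([.487,.378,.0095],down(15.2)))"
```

```text
t: 5.38
tool_pos: [0.4892, 0.3748, 0.0385]
tool_rot: [3.112, 0.412, -0.007]
contact_force: [0.4, 0.6, -4.9]
opening: 0.0244
grip_force: 62.9
[ 0.003  0.009 -0.004 -0.004 -0.012  0.097]
```

```bash
python3 -m pendant '[0,0,0,0,0,0.05,0.15, 0,0,0,0,0,0.08,0.15, 0,0,0,0,0,0.097,0.15, 0,0,0,0,0,0.097,0.15,0,0,0,0,0,0.097,0.5, 0,0,0,0,0,0.097,0.5, 0,0,0,0,0,0.097,0.5,0,0,0,0,0,-0.1,0.5,0,0,0,0,0,-0.4,0.4,0,0,0,0,0,-0.6,0.4,0,0,0,0,0,-0.6,0.4]'
python3 - <<'E'
from h import *
d=optics.get_image("top")
for c in blobs(d,(12,90,90),(28,255,255)):
    w,r=rect(d,c,.023); u=c.reshape(-1,2).mean(0)
    if 150<u[0]<260 and 150<u[1]<240: print(u,r)
cv2.imwrite("pics/t3.png",d["image"][:,:,::-1])
print(telemetry.get_obs())
E
```

```text
t: 6.75
tool_pos: [0.4926, 0.3772, 0.2275]
tool_rot: [-3.111, -0.412, -0.014]
contact_force: [-0.1, 1.4, 0.0]
opening: 0.0342
grip_force: 0.0
[210.85714286 225.88095238] ((411.901123046875, 348.16473388671875), (30.758878707885742, 56.08340072631836), 28.867305755615234)
[196.33928571 194.75      ] ((511.485107421875, 395.2750549316406), (36.01484298706055, 61.519004821777344), 41.67923355102539)
[210.79487179 185.14102564] ((535.8853149414062, 356.5142822265625), (90.4657211303711, 49.62047576904297), 81.49623107910156)
{'t': 6.8, 'q': array([ 5.33578779e-01,  3.69778452e-02,  1.63177511e+00, -7.91488432e-06,
        1.46041579e+00,  1.84068139e+00]), 'dq': array([ 5.78075794e-05,  2.91995201e-02,  3.22537701e-02, -1.53412005e-03,
       -7.35211188e-02,  6.02636937e-05]), 'effort': array([-2.30717724e-01, -3.00490987e+01, -2.86828440e+01, -1.17127039e-02,
        2.00873273e-01,  3.10438429e-05]), 'tool_pos': array([0.49336728, 0.37762615, 0.22974061]), 'tool_rot': array([-3.10946655, -0.41236693, -0.01793873]), 'contact_force': array([0.84203084, 1.03177586, 3.27370431]), 'wrist_torque': array([ 0.04228306,  0.03548995, -0.00738416]), 'grip_force': 0.0, 'opening': 0.03407304134565165}
```

View pics/t3.png

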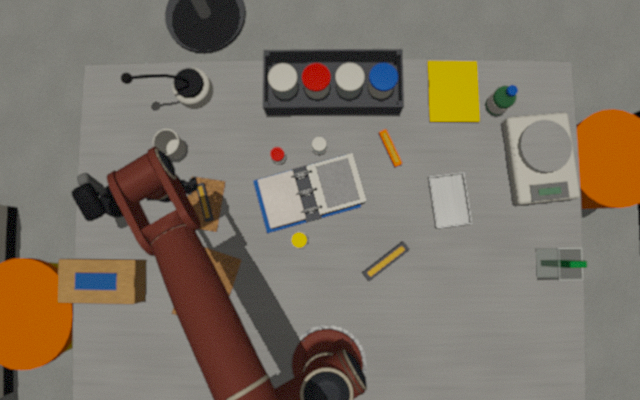

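The weight now rests on the mat at about (205,200). I'll go to the leaf's free-edge side next, tilting the tool on the way so I can fit the kinematics.

```bash
cat >> h.py <<'E'
def tool(al,extra=0): # tilt al deg about binder x; tool x = binder x
    return Ro.from_euler("z",TH)*Ro.from_euler("x",al,degrees=True)*Ro.from_euler("x",180,degrees=True)
def pose(phi,al,s=.021,k=0,xb=0):
    p,a=np.radians(phi),np.radians(al)
    y,z=-.165*np.cos(p)+s*np.sin(a)+k*np.cos(a), .05+.165*np.sin(p)-s*np.cos(a)+k*np.sin(a)
    return bw(xb,y,z),tool(al)
E
python3 -c "
from h import *
print(rel(bw(0,-.02,.24),tool(0)),rel(bw(0,-.26,.24),tool(0)))"
```

```text
[-0.006 -0.023 -0.003 -0.207  1.118 -0.04 ] [-0.006 -0.023 -0.003 -0.206  1.918 -0.043]
```

```bash
python3 -m pendant '[0,0,0,-0.1,0.9,-0.03,0.45, 0,0,0,-0.1,0.9,-0.03,0.45, 0,0,0,-0.1,0.9,-0.03,0.45, 0,0,0,-0.1,0.9,-0.03,0.45, 0,0,0,-0.1,0.9,-0.03,0.45]' && python3 -m pendant '[0.5,0,0,-0.1,0.99,-0.03,0.45, 1,0,0,-0.1,0.99,-0.03,0.45, 1,0,0,-0.1,0.99,-0.03,0.45, 1,0,0,-0.1,0.99,-0.03,0.45, 1,0,0,-0.1,0.99,-0.03,0.45, 1,0,0,-0.1,0.99,-0.03,0.45]'
python3 - <<'E'
from h import *
from scipy.optimize import least_squares
o=telemetry.get_obs()
D=[([-1.421,.0533,1.61426,0,1.476,-.119],(.16591,-.60195,.23009),(-3.1113,-.42069,0)),
([.53358,.03698,1.63178,0,1.46042,1.84068],(.49337,.37763,.22974),(-3.10947,-.41237,-.01794)),
([-.22065,-.06088,1.90666,-.00068,1.29589,.88358],(.5383,-.0449,.1264),(3.056,.726,-.001)),
([-.89108,-.31552,1.94716,0,1.50978,.20341],(.3535,-.3195,.2312),(3.053,.741,0)),(o["q"],o["tool_pos"],o["tool_rot"])]
def fk(q,P):
    h,L1,L2,d,a,off=P; y=lambda t:Ro.from_euler("y",t); z=lambda t:Ro.from_euler("z",t)
    A=z(q[0])*y(q[1]); B=A*y(q[2]); C=B*z(q[3])*y(q[4])*z(q[5]+off)
    return z(q[0]).apply([a,0,h])+A.apply([0,0,L1])+B.apply([0,0,L2])+C.apply([0,0,d]),C
def f(P):
    e=[]
    for q,p,r in D:
        x,C=fk(q,P); e+=list(x-p)+list(.1*(Ro.from_rotvec(r).inv()*C).as_rotvec())
    return e
best=min((least_squares(f,[.3,.4,.4,.2,0,o6]) for o6 in(0,1.57,3.14,-1.57)),key=lambda s:s.cost)
print(best.x.round(4),best.cost,np.round(best.fun,3)[-6:],o)
E
```

```text
t: 7.42
tool_pos: [0.532, 0.1044, 0.2291]
tool_rot: [3.115, 0.407, -0.001]
contact_force: [0.1, 0.3, 0.6]
opening: 0.0385
grip_force: 0.0
t: 8.18
tool_pos: [0.5804, -0.1904, 0.2373]
tool_rot: [-2.599, -0.338, 0.092]
contact_force: [0.3, 1.2, -0.7]
opening: 0.0387
grip_force: 0.0
[ 0.2021  0.4963  0.6217  0.4089 -0.0141  1.5709] 0.012344860994955312 [-0.036 -0.014  0.013  0.    -0.     0.   ] {'t': 8.175, 'q': array([-0.59245916,  0.23821427,  1.46112334,  0.34802078,  1.83693799,
        0.74441872]), 'dq': array([ 0.05340299, -0.04159486,  0.04767652,  0.02683927,  0.0088907 ,
        0.01088738]), 'effort': array([ -1.87980719, -45.22559166, -36.27404094,   0.83090393,
         1.10362295,  -0.07603152]), 'tool_pos': array([ 0.58042234, -0.19039416,  0.23728798]), 'tool_rot': array([-2.59860226, -0.33783815,  0.09225498]), 'contact_force': array([ 0.30331953,  1.21610969, -0.65431923]), 'wrist_torque': array([-0.21237323, -0.08480832, -0.00364209]), 'grip_force': 0.0, 'opening': 0.038698564823650854}
```

```bash
cat > fit.py <<'E'
from h import *
from scipy.optimize import least_squares
import json,os
def fk(q,P):
    h,L1,L2,d,a,b,c,e=P; y=lambda t:Ro.from_euler("y",t); z=lambda t:Ro.from_euler("z",t)
    A=z(q[0])*y(q[1]); B=A*y(q[2]); W=B*z(q[3]); C=W*y(q[4])*z(q[5]+np.pi/2)
    return z(q[0]).apply([a,b,h])+A.apply([0,0,L1])+B.apply([c,0,L2])+W.apply([0,e,0])+C.apply([0,0,d]),C
D=[([-1.421,.0533,1.61426,0,1.476,-.119],(.16591,-.60195,.23009)),
([.53358,.03698,1.63178,0,1.46042,1.84068],(.49337,.37763,.22974)),
([-.22065,-.06088,1.90666,-.00068,1.29589,.88358],(.5383,-.0449,.1264)),
([-.89108,-.31552,1.94716,0,1.50978,.20341],(.3535,-.3195,.2312)),
([-0.59245916,0.23821427,1.46112334,0.34802078,1.83693799,0.74441872],(0.58042234,-0.19039416,0.23728798))]
if os.path.exists("D.json"): D+=json.load(open("D.json"))
def f(P):
    r=[]
    for q,p in D: r+=list(fk(q,P)[0]-p)
    return np.r_[r,1e-3*(np.array(P)-[.2,.45,.45,.25,0,.07,0,0])]
S=least_squares(f,[.2,.45,.45,.25,0,.07,0,0]); P=S.x
LO=np.array([-3.01,-1.01,.06,-1.02,.09,-3.14])+.03; HI=np.array([3.01,2.22,2.58,4.17,2.62,3.14])-.03
def ik(p,R,q0):
    g=lambda q:(lambda x:np.r_[x[0]-p,.2*(R.inv()*x[1]).as_rotvec()])(fk(q,P))
    s=least_squares(g,np.clip(q0,LO+1e-3,HI-1e-3),bounds=(LO,HI)); return s.x,np.abs(s.fun).max()
E
python3 - <<'E'
from fit import *
print(P.round(4),np.abs(S.fun[:15]).max())
o=telemetry.get_obs()
def run(xb):
    q=o["q"]; 
    for phi,al in((0,60),(30,50),(60,30),(90,0),(110,-20),(130,-40),(140,-50),(160,-50),(180,-50),(180,-60)):
        p,R=pose(phi,al,xb=xb); q,e=ik(p,R,q); print(phi,al,q.round(2),round(e,4))
for x in(0,): run(x)
E
```

```text
[2.379e-01 4.264e-01 6.097e-01 2.796e-01 2.000e-04 7.420e-02 9.550e-02
 0.000e+00] 5.352006893249994e-05
0 60 [-0.58  0.58  1.57  0.64  1.84  0.61] 0.0
30 50 [-0.53  0.34  1.65  0.58  1.81  0.71] 0.0
60 30 [-0.38  0.05  1.78  0.41  1.64  0.89] 0.0
90 0 [-0.03 -0.18  1.9  -0.    1.42  1.27] 0.0
110 -20 [ 0.25 -0.16  1.93 -0.36  1.38  1.62] 0.0
130 -40 [ 0.49 -0.01  1.91 -0.68  1.45  1.95] 0.0
140 -50 [ 0.58  0.11  1.89 -0.82  1.52  2.09] 0.0
160 -50 [ 0.63  0.21  1.87 -0.8   1.49  2.18] 0.0
180 -50 [ 0.64  0.32  1.86 -0.8   1.44  2.26] 0.0
180 -60 [ 0.68  0.41  1.82 -0.91  1.54  2.33] 0.0
```

```bash
python3 -c "
from h import *
for s in(-.06,.021): print(rel(*pose(0,60,s,.011)))"
```

```text
[ 0.999 -0.007 -0.01   0.007  0.119  0.5  ]
[ 0.999 -0.007 -0.01   0.005 -0.016  0.734]
```

```bash
python3 -m pendant '[0.5,0,0,0,0.12,0.15,0.45, 1,0,0,0,0.12,0.3,0.45, 1,0,0,0,0.12,0.45,0.45, 1,0,0,0.005,0.12,0.5,0.45, 1,0,0,0.005,0.12,0.5,0.45, 1,0,0,0.005,0.12,0.5,0.45]'
python3 - <<'E'
from h import *
print(rel(*pose(0,60,-.06,.011)),rel(*pose(0,60,.021,.011)))
d=optics.get_image("side"); a=cv2.resize(d["image"][100:300,220:420],None,fx=2,fy=2)
t=optics.get_image("top"); b=cv2.resize(t["image"][110:310,240:440],None,fx=2,fy=2)
cv2.imwrite("pics/st4.png",np.hstack([a,b])[:,:,::-1])
E
```

```text
t: 8.93
tool_pos: [0.5723, -0.1451, 0.0944]
tool_rot: [-2.085, -0.28, 0.154]
contact_force: [0.4, -0.1, 0.4]
opening: 0.0386
grip_force: 0.0
[ 0.012 -0.005  0.007 -0.007  0.017  0.004] [ 0.012 -0.005  0.007 -0.007  0.015  0.274]
```

View pics/st4.png

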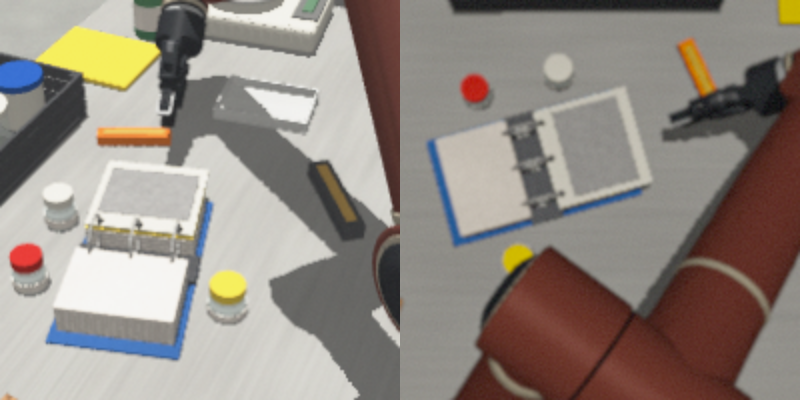

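The gripper faces the middle of the free edge, with the fingers straddling the leaf's level. Inserting.

```bash
python3 -m pendant '[0,0,0,0,0,0.08,0.45, 0,0,0,0,0,0.16,0.45, 0,0,0,0,0,0.23,0.45, 0,0,0,0,0,0.27,0.45, 0,0,0,0,0,0.27,0.45,0,0,0,0,0,0.27,0.45]'
python3 - <<'E'
from h import *
print(rel(*pose(0,60,.021,.011)))
for x in ((10,57,.015),(20,54,.015),(30,50,.015),(45,40,.015),(60,30,.015),(75,15,.01),(90,0,.006)): print(x,rel(*pose(x[0],x[1],.021,x[2])))
d=optics.get_image("side"); a=cv2.resize(d["image"][100:300,220:420],None,fx=2,fy=2)
t=optics.get_image("top"); b=cv2.resize(t["image"][110:310,240:440],None,fx=2,fy=2)
cv2.imwrite("pics/st5.png",np.hstack([a,b])[:,:,::-1])
E
```

```text
t: 9.78
tool_pos: [0.5527, -0.0773, 0.051]
tool_rot: [-2.081, -0.276, 0.158]
contact_force: [1.4, 0.7, -0.2]
opening: 0.0383
grip_force: 0.0
[ 0.002 -0.004 -0.    -0.003  0.009 -0.003]
(10, 57, 0.015) [-0.098 -0.004 -0.    -0.003 -0.088 -0.041]
(20, 54, 0.015) [-0.198 -0.004 -0.    -0.003 -0.176 -0.063]
(30, 50, 0.015) [-0.331 -0.004 -0.001 -0.003 -0.266 -0.069]
(45, 40, 0.015) [-0.665 -0.004 -0.001 -0.003 -0.395 -0.045]
(60, 30, 0.015) [-0.998 -0.004 -0.001 -0.003 -0.513  0.012]
(75, 15, 0.01) [-1.498 -0.004 -0.002 -0.003 -0.592  0.087]
(90, 0, 0.006) [-1.998 -0.004 -0.002 -0.003 -0.655  0.18 ]
```

View pics/st5.png

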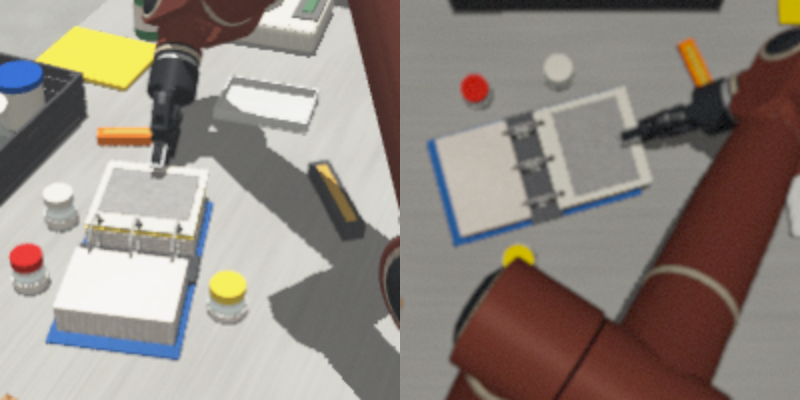

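```bash
python3 -m pendant '[-0.03,0,0,0,-0.04,-0.02,0.45, -0.1,0,0,0,-0.088,-0.041,0.45, -0.15,0,0,0,-0.132,-0.052,0.45, -0.2,0,0,0,-0.176,-0.063,0.45, -0.265,0,0,0,-0.22,-0.067,0.45, -0.33,0,0,0,-0.266,-0.069,0.45, -0.33,0,0,0,-0.266,-0.069,0.45]'
python3 - <<'E'
from h import *
for x in ((30,50,.015),(37,45,.015),(45,40,.015),(52,35,.015),(60,30,.015),(68,20,.013)): print(x,rel(*pose(x[0],x[1],.021,x[2])))
d=optics.get_image("side"); a=cv2.resize(d["image"][100:300,220:420],None,fx=2,fy=2)
cv2.imwrite("pics/st6.png",a[:,:,::-1])
E
```

```text
t: 10.75
tool_pos: [0.5472, -0.0554, 0.132]
tool_rot: [-2.254, -0.301, 0.136]
contact_force: [0.2, -1.2, -0.3]
opening: 0.0384
grip_force: 0.3
(30, 50, 0.015) [ 0.002 -0.005  0.003 -0.004  0.005  0.002]
(37, 45, 0.015) [-0.165 -0.005  0.003 -0.004 -0.056 -0.002]
(45, 40, 0.015) [-0.331 -0.005  0.003 -0.004 -0.126  0.003]
(52, 35, 0.015) [-0.498 -0.006  0.003 -0.004 -0.185  0.016]
(60, 30, 0.015) [-0.665 -0.006  0.002 -0.004 -0.252  0.039]
(68, 20, 0.013) [-0.998 -0.006  0.002 -0.004 -0.302  0.07 ]
```

View pics/st6.png

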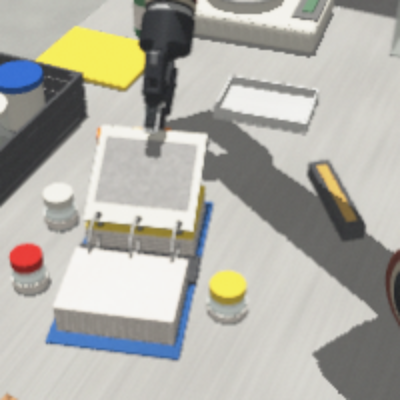

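The top leaf is rising alone and the yellow leaf is staying flat. I'll keep turning.

```bash
python3 -m pendant '[-0.08,0,0,0,-0.028,-0.001,0.45, -0.165,0,0,0,-0.056,-0.002,0.45, -0.25,0,0,0,-0.09,0,0.45, -0.33,0,0,0,-0.126,0.003,0.45, -0.5,0,0,0,-0.185,0.016,0.43, -0.665,0,0,0,-0.252,0.039,0.42, -0.83,0,0,0,-0.277,0.054,0.4, -0.998,0,0,0,-0.302,0.07,0.37, -0.998,0,0,0,-0.302,0.07,0.35]'
python3 - <<'E'
from h import *
for x in ((68,20,.013),(74,15,.01),(80,10,.008),(84,6,.003),(84,6,.0)): print(x,rel(*pose(x[0],x[1],.021,x[2])))
E
```

```text
t: 11.92
tool_pos: [0.5271, 0.0178, 0.1875]
tool_rot: [-2.768, -0.372, 0.062]
contact_force: [-0.5, 0.2, -0.3]
opening: 0.0303
grip_force: 0.1
(68, 20, 0.013) [-0.003 -0.004  0.004 -0.003  0.005 -0.002]
(74, 15, 0.01) [-0.17  -0.005  0.004 -0.003 -0.037  0.001]
(80, 10, 0.008) [-0.336 -0.005  0.004 -0.003 -0.081  0.009]
(84, 6, 0.003) [-0.47  -0.005  0.003 -0.003 -0.097  0.014]
(84, 6, 0.0) [-0.47  -0.005  0.003 -0.003 -0.087  0.012]
```

```bash
python3 -m pendant '[-0.08,0,0,0,-0.018,0,0.3, -0.17,0,0,0,-0.037,0.001,0.27, -0.25,0,0,0,-0.06,0.005,0.24, -0.336,0,0,0,-0.08,0.009,0.2, -0.4,0,0,0,-0.088,0.011,0.15, -0.47,0,0,0,-0.092,0.012,0.1, -0.47,0,0,0,-0.087,0.012,0.05, -0.47,0,0,0,-0.087,0.012,0, -0.47,0,0,0,-0.087,0.012,0, -0.47,0,0,0,-0.087,0.012,0]' 25
python3 - <<'E'
from h import *
for x in ((84,6,0),(90,0,0),(100,-10,.0),(106,-16,0),(112,-22,0)): print(x,rel(*pose(x[0],x[1],.021,x[2])))
d=optics.get_image("side"); a=cv2.resize(d["image"][80:280,220:420],None,fx=2,fy=2)
cv2.imwrite("pics/st7.png",a[:,:,::-1])
E
```

```text
t: 13.18
tool_pos: [0.5205, 0.0411, 0.1918]
tool_rot: [-3.01, -0.398, 0.021]
contact_force: [-1.3, 1.3, 4.8]
opening: 0.0039
grip_force: 28.0
(84, 6, 0) [-0.003 -0.001 -0.004 -0.003 -0.006 -0.004]
(90, 0, 0) [-0.203 -0.    -0.004 -0.003 -0.056 -0.001]
(100, -10, 0.0) [-0.537 -0.    -0.004 -0.003 -0.138  0.015]
(106, -16, 0) [-0.737  0.    -0.004 -0.003 -0.185  0.031]
(112, -22, 0) [-0.937  0.    -0.004 -0.003 -0.231  0.052]
```

View pics/st7.png

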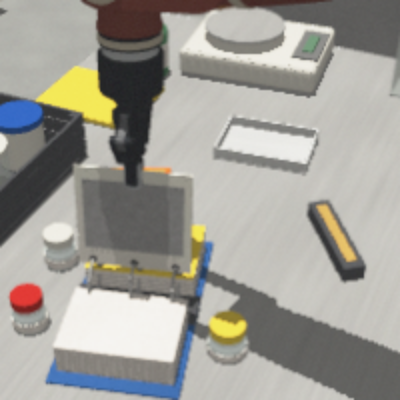

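The leaf is pinched at 3.9 mm and nearly upright. I'll carry it over.

```bash
python3 -m pendant '[-0.1,0,0,0,-0.025,-0.002,0, -0.2,0,0,0,-0.05,-0.001,0, -0.31,0,0,0,-0.077,0.002,0, -0.42,0,0,0,-0.105,0.007,0, -0.535,0,0,0,-0.132,0.015,0, -0.635,0,0,0,-0.156,0.023,0, -0.735,0,0,0,-0.18,0.031,0, -0.835,0,0,0,-0.203,0.041,0, -0.937,0,0,0,-0.226,0.052,0, -0.937,0,0,0,-0.226,0.052,0]'
python3 - <<'E'
from h import *
for x in ((112,-22),(119,-29),(126,-36),(133,-43),(140,-50)): print(x,rel(*pose(x[0],x[1],.021,0)))
E
```

```text
t: 14.48
tool_pos: [0.5017, 0.1093, 0.1845]
tool_rot: [2.736, 0.364, 0.069]
contact_force: [-10.3, 4.7, 12.3]
opening: 0.0034
grip_force: 26.0
(112, -22) [ 0.     0.002 -0.001 -0.002 -0.001  0.003]
(119, -29) [-0.233  0.003 -0.    -0.002 -0.059  0.007]
(126, -36) [-0.466  0.003 -0.    -0.002 -0.117  0.017]
(133, -43) [-0.7    0.003 -0.    -0.002 -0.173  0.035]
(140, -50) [-0.933  0.003  0.    -0.002 -0.226  0.059]
```

```bash
python3 -m pendant '[-0.11,0,0,-0.005,-0.03,0,0, -0.23,0,0,-0.008,-0.059,0.002,0, -0.35,0,0,-0.01,-0.089,0.007,0, -0.466,0,0,-0.01,-0.117,0.012,0, -0.58,0,0,-0.01,-0.145,0.021,0, -0.7,0,0,-0.01,-0.173,0.03,0, -0.81,0,0,-0.01,-0.2,0.042,0, -0.933,0,0,-0.01,-0.226,0.054,0, -0.933,0,0,-0.01,-0.226,0.054,0]'
python3 - <<'E'
from h import *
for x in ((140,-50,.021,0),(140,-52,.018,-.004),(140,-54,.017,-.014),(150,-55,.017,-.014),(160,-55,.017,-.014),(170,-55,.017,-.014),(180,-55,.017,-.014),(180,-55,.017,-.004),(180,-55,-.06,-.004)): print(x,rel(*pose(*x)))
E
```

```text
t: 15.6
tool_pos: [0.4859, 0.1654, 0.1439]
tool_rot: [2.255, 0.302, 0.146]
contact_force: [-7.0, 14.9, 10.2]
opening: 0.0031
grip_force: 25.9
(140, -50, 0.021, 0) [-0.003 -0.009 -0.002  0.     0.001  0.008]
(140, -52, 0.018, -0.004) [-0.07  -0.009 -0.002  0.     0.017 -0.002]
(140, -54, 0.017, -0.014) [-0.137 -0.009 -0.002  0.     0.052 -0.008]
(150, -55, 0.017, -0.014) [-0.17  -0.009 -0.002  0.    -0.043 -0.001]
(160, -55, 0.017, -0.014) [-0.17  -0.009 -0.002 -0.    -0.136  0.024]
(170, -55, 0.017, -0.014) [-0.17  -0.009 -0.002 -0.    -0.222  0.065]
(180, -55, 0.017, -0.014) [-0.17  -0.009 -0.002 -0.001 -0.301  0.12 ]
(180, -55, 0.017, -0.004) [-0.17  -0.009 -0.002 -0.001 -0.334  0.123]
(180, -55, -0.06, -0.004) [-0.17  -0.009 -0.002  0.001 -0.357 -0.133]
```

```bash
python3 -m pendant '[0,0,0,0,0,-0.007,0, 0,0,0,0,0,-0.012,0, -0.03,0,0,0,0.006,-0.012,0.08, -0.06,0,0,0,0.017,-0.01,0.16, -0.1,0,0,0,0.029,-0.01,0.25, -0.14,0,0,0,0.041,-0.01,0.34, -0.17,0,0,0,0.054,-0.01,0.43, -0.17,0,0,0,0.054,-0.01,0.43, -0.17,0,0,0,0.054,-0.01,0.43]'
python3 - <<'E'
from h import *
for x in ((140,-55,.017,-.014),(145,-55,.017,-.014),(150,-55,.017,-.014),(155,-55,.017,-.014),(160,-55,.017,-.014),(165,-55,.017,-.014),(170,-55,.017,-.014),(175,-55,.017,-.014),(180,-55,.017,-.014),(180,-55,.017,-.004),(180,-55,-.06,-.004)): print(x,rel(*pose(*x)))
d=optics.get_image("side"); a=cv2.resize(d["image"][80:280,220:420],None,fx=2,fy=2)
t=optics.get_image("top"); b=cv2.resize(t["image"][110:310,190:390],None,fx=2,fy=2)
cv2.imwrite("pics/st8.png",np.hstack([a,b])[:,:,::-1])
E
```

```text
t: 16.73
tool_pos: [0.4869, 0.1539, 0.1571]
tool_rot: [2.164, 0.287, 0.15]
contact_force: [-0.6, -1.0, 0.4]
opening: 0.0367
grip_force: 0.2
(140, -55, 0.017, -0.014) [ 0.005  0.003 -0.002  0.007 -0.004 -0.01 ]
(145, -55, 0.017, -0.014) [ 0.005  0.003 -0.002  0.007 -0.052 -0.013]
(150, -55, 0.017, -0.014) [ 0.005  0.003 -0.002  0.007 -0.1   -0.011]
(155, -55, 0.017, -0.014) [ 0.005  0.003 -0.002  0.007 -0.148 -0.004]
(160, -55, 0.017, -0.014) [ 0.005  0.003 -0.002  0.007 -0.195  0.006]
(165, -55, 0.017, -0.014) [ 0.005  0.003 -0.002  0.007 -0.241  0.02 ]
(170, -55, 0.017, -0.014) [ 0.005  0.003 -0.002  0.007 -0.285  0.038]
(175, -55, 0.017, -0.014) [ 0.005  0.003 -0.002  0.007 -0.328  0.06 ]
(180, -55, 0.017, -0.014) [ 0.005  0.003 -0.002  0.007 -0.368  0.086]
(180, -55, 0.017, -0.004) [ 0.005  0.003 -0.002  0.007 -0.401  0.086]
(180, -55, -0.06, -0.004) [ 0.005  0.003 -0.002  0.006 -0.401 -0.171]
```

View pics/st8.png

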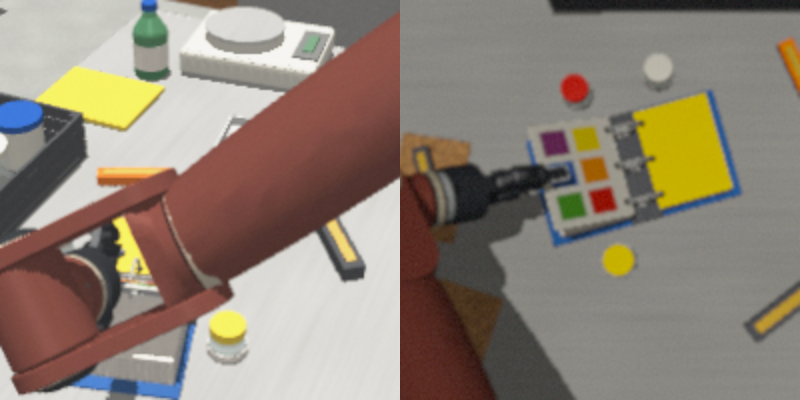

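The leaf rests on the lower finger with its patches showing. The patches are at about (570,175) in the right panel. Lowering it by hand.

```bash
python3 -m pendant '[0,0,0,0.002,-0.02,0,0.43, 0,0,0,0.004,-0.05,0,0.43, 0,0,0,0.005,-0.1,-0.003,0.43, 0,0,0,0.005,-0.148,0.002,0.43, 0,0,0,0.005,-0.195,0.012,0.43, 0,0,0,0.005,-0.241,0.025,0.43, 0,0,0,0.005,-0.27,0.034,0.43, 0,0,0,0.005,-0.3,0.048,0.43, 0,0,0,0.005,-0.328,0.062,0.43, 0,0,0,0.005,-0.35,0.074,0.43, 0,0,0,0.005,-0.37,0.088,0.43, 0,0,0,0.005,-0.38,0.088,0.43]'
python3 - <<'E'
from h import *
for x in ((180,-55,.017,-.014),(180,-55,.017,-.008),(180,-55,-.06,-.008),(180,-55,-.1,-.008)): print(x,rel(*pose(*x)))
d=optics.get_image("side"); a=cv2.resize(d["image"][80:300,200:420],None,fx=2,fy=2)
t=optics.get_image("top"); b=cv2.resize(t["image"][110:330,190:370],None,fx=2,fy=2)
cv2.imwrite("pics/st9.png",np.hstack([a,b])[:,:,::-1])
E
```

```text
t: 18.32
tool_pos: [0.4769, 0.1961, 0.048]
tool_rot: [2.164, 0.287, 0.149]
contact_force: [-0.0, -0.3, -0.2]
opening: 0.0367
grip_force: 0.0
(180, -55, 0.017, -0.014) [ 0.005  0.004 -0.001  0.002  0.013 -0.003]
(180, -55, 0.017, -0.008) [ 0.005  0.004 -0.001  0.002 -0.007 -0.003]
(180, -55, -0.06, -0.008) [ 0.005  0.004 -0.001  0.002 -0.007 -0.26 ]
(180, -55, -0.1, -0.008) [ 0.005  0.004 -0.001  0.002 -0.006 -0.393]
```

View pics/st9.png

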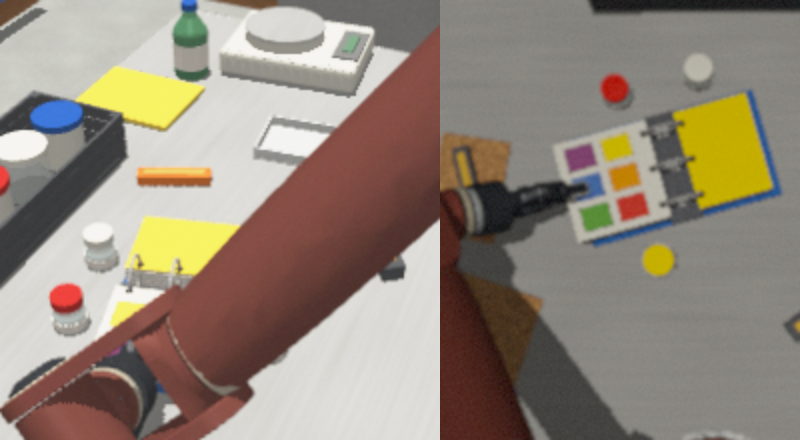

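The leaf lies level with no load on the finger. I've viewed 11 pictures, one over the limit of 10, so from here I'll use only numeric measurements. Retreating along the finger axis.

```bash
python3 -m pendant '[0,0,0,0,-0.003,-0.06,0.43, 0,0,0,0,-0.003,-0.14,0.43, 0,0,0,0,-0.003,-0.25,0.43, 0,0,0,0,-0.003,-0.36,0.43, 0,0,0,0,-0.003,-0.5,0.43, 0,0,0,0,-0.003,-0.5,0.43, 0,0,0,0,-0.003,-0.5,0.43]'
python3 - <<'E'
from h import *
print(rel(bw(0,.29,.25),tool(-25)),rel(bw(0,.29,.25),tool(0)))
E
```

```text
t: 19.3
tool_pos: [0.4445, 0.3158, 0.1335]
tool_rot: [2.164, 0.287, 0.15]
contact_force: [0.0, -0.7, 0.4]
opening: 0.0369
grip_force: 0.0
[ 1.004e+00  1.000e-03 -2.000e-03  2.000e-03  2.780e-01 -2.810e-01] [ 1.838e+00  1.000e-03 -2.000e-03  2.000e-03  2.780e-01 -2.810e-01]
```

```bash
python3 -m pendant '[0.35,0,0,0,0.278,-0.281,0.43, 0.7,0,0,0,0.278,-0.281,0.43, 1,0,0,0,0.278,-0.281,0.43, 1,0,0,0,0.278,-0.281,0.43, 1,0,0,0,0.278,-0.281,0.43]' && python3 -m pendant '[0.42,0,0,0,0.3,-0.1,0.43, 0.83,0,0,0,0.7,-0.2,0.43, 0.83,0,0,0,0.9,-0.4,0.6, 0.83,0,0,0,0.9,-0.4,0.6, 0.83,0,0,0,0.9,-0.4,0.6, 0.83,0,0,0,0.9,-0.4,0.6, 0.83,0,0,0,0.9,-0.4,0.6]'
python3 - <<'E'
from h import *
d=optics.get_image("top")
for c in blobs(d,(12,90,90),(28,255,255)):
    w,r=rect(d,c,.023); u=c.reshape(-1,2).mean(0)
    if 150<u[0]<250 and 150<u[1]<240: print("brass?",u,cv2.contourArea(c),r)
for n,lo,hi in(("green",(40,90,50),(75,255,255)),("purple",(135,50,40),(170,255,255)),("red",(0,140,80),(6,255,255)),("yel",(22,140,100),(32,255,255)),("blue",(100,90,60),(125,255,255))):
    for c in blobs(d,lo,hi,15):
        u=c.reshape(-1,2).mean(0)
        if 240<u[0]<380 and 140<u[1]<260: w=ray(d,[u],.052)[0]; print(n,u.round(),"binder",((w[:2]-O)@RB).round(4))
o=telemetry.get_obs(); print(o["t"],o["tool_pos"],o["tool_rot"])
E
```

```text
t: 19.92
tool_pos: [0.4383, 0.3352, 0.2475]
tool_rot: [2.678, 0.355, 0.074]
contact_force: [0.3, 0.9, -0.0]
opening: 0.0366
grip_force: 0.0
t: 20.8
tool_pos: [0.4895, 0.1502, 0.4701]
tool_rot: [3.11, 0.413, -0.008]
contact_force: [0.2, 1.2, 0.0]
opening: 0.0513
grip_force: 0.0
brass? [188.91666667 213.58333333] 192.0 ((460.7805480957031, 417.51568603515625), (95.60877227783203, 37.36555862426758), 1.0749146938323975)
brass? [215.8        198.21176471] 228.5 ((502.0159912109375, 327.39935302734375), (119.94062805175781, 39.333351135253906), 12.406787872314453)
red [286. 213.] binder [-0.0441  0.0754]
red [277. 153.] binder [0.1359 0.0548]
red [240. 182.] binder [0.0813 0.1826]
yel [299. 240.] binder [-0.1307  0.0584]
yel [277. 183.] binder [0.0485 0.0762]
yel [330. 185.] binder [ 0.0006 -0.0726]
blue [291. 225.] binder [-0.0816  0.0691]
blue [347. 193.] binder [-0.0349 -0.1143]
20.85 [0.48929626 0.15038437 0.4697539 ] [ 3.10960818  0.41405303 -0.00897994]
```

```bash
python3 - <<'E'
from h import *
d=optics.get_image("top")
hsv=cv2.cvtColor(d["image"],cv2.COLOR_RGB2HSV)
m=(cv2.inRange(hsv,np.array((0,0,0)),np.array((180,120,95))))
m[:, :180]=0; m[:,232:]=0; m[:165]=0; m[245:]=0
n,l,s,c=cv2.connectedComponentsWithStats(m)
for i in range(1,n):
    if s[i,4]>20: print("dark",s[i],c[i])
pts=np.argwhere(m>0)[:,::-1]
m2=np.uint8(m>0)
big=[i for i in range(1,n) if s[i,4]>40]
if big:
    pts=np.argwhere(np.isin(l,big))[:,::-1].astype(float); w=ray(d,pts,.023); print(cv2.minAreaRect((w[:,:2]*1000).astype(np.float32)))
print(rel([.488,.377,.12],down(15.2)))
E
```

```text
dark [210 178  22  12 144] [220.45138889 183.19444444]
((547.7034912109375, 322.50006103515625), (68.17010498046875, 29.917633056640625), 73.7684097290039)
[ 7.000e-03  1.100e-02 -1.000e-03  2.010e-01 -7.340e-01  1.163e+00]
```

```bash
python3 - <<'E'
from h import *
d=optics.get_image("top")
hsv=cv2.cvtColor(d["image"],cv2.COLOR_RGB2HSV)
for r in(190,203,214): print(r,[tuple(map(int,x)) for x in hsv[r,196:216]])
E
```

```text
190 [(3, 159, 101), (4, 143, 91), (5, 181, 62), (8, 181, 48), (6, 164, 45), (4, 153, 45), (1, 205, 36), (8, 168, 44), (3, 176, 45), (7, 130, 53), (7, 125, 45), (178, 168, 44), (7, 127, 46), (11, 167, 58), (12, 149, 91), (15, 151, 123), (15, 146, 141), (15, 138, 148), (15, 140, 149), (16, 138, 155)]
203 [(3, 157, 104), (4, 151, 103), (6, 158, 100), (7, 153, 102), (4, 150, 92), (178, 141, 65), (3, 120, 49), (1, 122, 44), (7, 125, 47), (177, 151, 49), (2, 135, 49), (5, 151, 44), (9, 185, 40), (3, 127, 52), (11, 242, 39), (5, 174, 44), (12, 156, 67), (15, 153, 108), (16, 149, 135), (15, 140, 146)]
214 [(6, 155, 105), (6, 163, 103), (6, 153, 107), (6, 165, 99), (6, 171, 100), (4, 154, 103), (4, 155, 97), (2, 124, 84), (12, 191, 52), (6, 146, 49), (1, 179, 40), (177, 162, 44), (2, 141, 49), (11, 139, 44), (7, 209, 44), (7, 151, 49), (13, 184, 43), (5, 180, 44), (8, 140, 62), (14, 146, 96)]
```

```bash
python3 - <<'E'
from h import *
d=optics.get_image("top"); d["image"]=cv2.imread("pics/t3.png")[:,:,::-1].copy()
hsv=cv2.cvtColor(d["image"],cv2.COLOR_RGB2HSV)
m=cv2.inRange(hsv,np.array((0,0,0)),np.array((180,110,100))); m[:, :190]=0; m[:,225:]=0; m[:180]=0; m[225:]=0
n,l,s,c=cv2.connectedComponentsWithStats(m)
for i in range(1,n):
    if s[i,4]>20:
        w=ray(d,np.argwhere(l==i)[:,::-1].astype(float),.023); print(s[i],cv2.minAreaRect((w[:,:2]*1000).astype(np.float32)))
E
```

```text
[190 180  24  42 245] ((496.5682678222656, 383.38800048828125), (137.40524291992188, 50.3484001159668), 17.82303237915039)
[218 196   7  23  90] ((472.9024658203125, 313.81256103515625), (16.48856544494629, 68.21673583984375), 80.02153778076172)
```

The arm hides the weight, but the earlier frame agrees with the release pose of (0.488, 0.377) at yaw 15°. Going back for it.

```bash
python3 -m pendant '[0,0,0,0.2,-0.734,0,0.65, 0,0,0,0.2,-0.734,0.2,0.65, 0,0,0,0.2,-0.734,0.5,0.65, 0,0,0,0.2,-0.734,0.9,0.65, 0,0,0,0.2,-0.734,0.99,0.65, 0,0,0,0.2,-0.734,0.99,0.65, 0,0,0,0.2,-0.734,0.99,0.65, 0,0,0,0.2,-0.734,0.99,0.65, 0,0,0,0.2,-0.734,0.99,0.65]'
python3 -c "
from h import *
print(rel([.488,.377,.0095],down(15.2)))"
```

```text
t: 22.12
tool_pos: [0.491, 0.3771, 0.1774]
tool_rot: [3.111, 0.413, 0.004]
contact_force: [-0.5, 0.0, 0.7]
opening: 0.0555
grip_force: 0.0
[ 0.007 -0.004 -0.002 -0.011 -0.005  0.559]
```

```bash
python3 -m pendant '[0,0,0,-0.01,-0.003,0.2,0.65, 0,0,0,-0.01,-0.003,0.37,0.65, 0,0,0,-0.01,-0.003,0.49,0.65, 0,0,0,-0.01,-0.003,0.555,0.65, 0,0,0,-0.01,-0.003,0.555,0.65, 0,0,0,-0.01,-0.003,0.555,0.15, 0,0,0,-0.01,-0.003,0.555,0.15, 0,0,0,-0.01,-0.003,0.555,0.15, 0,0,0,-0.01,-0.003,0.555,0.15, 0,0,0,-0.01,-0.003,0.555,0.15]' 50
```

```text
t: 23.38
tool_pos: [0.4896, 0.3768, 0.012]
tool_rot: [3.111, 0.413, 0.008]
contact_force: [-0.7, -2.7, 7.1]
opening: 0.0243
grip_force: 51.8
```

```bash
python3 -m pendant '[0,0,0,0,0,-0.1,0.15, 0,0,0,0,0,-0.25,0.15, 0,0,0,0,0,-0.45,0.15, 0,0,0,0,0,-0.45,0.15, 0,0,0,0,0,-0.45,0.15]'
python3 -c "
from h import *
print(rel(bw(0,.09,.14),tool(0)),telemetry.get_obs()['wrist_torque'])"
```

```text
t: 24.0
tool_pos: [0.4862, 0.376, 0.1423]
tool_rot: [3.109, 0.412, -0.003]
contact_force: [0.1, -0.2, -7.1]
opening: 0.0244
grip_force: 50.5
[ 0.009  0.005 -0.003 -0.184  0.752  0.012] [-0.02295929  0.02114215  0.03527443]
```

```bash
python3 -m pendant '[0,0,0,-0.184,0.752,0,0.15, 0,0,0,-0.184,0.752,0,0.15, 0,0,0,-0.184,0.752,0,0.15, 0,0,0,-0.184,0.752,0,0.15, 0,0,0,-0.184,0.752,0.1,0.15, 0,0,0,-0.184,0.752,0.2,0.15, 0,0,0,-0.184,0.752,0.22,0.15,0,0,0,-0.184,0.752,0.22,0.15,0,0,0,-0.184,0.752,0.22,0.15]'
python3 -c "
from h import *
print(rel(bw(0,.09,.061),tool(0)))"
```

```text
t: 25.12
tool_pos: [0.4937, 0.1445, 0.0799]
tool_rot: [3.11, 0.413, 0.003]
contact_force: [0.3, -0.1, -5.0]
opening: 0.0243
grip_force: 51.3
[ 0.008 -0.003 -0.003 -0.007  0.     0.063]
```

Slow final descent.

```bash
python3 -m pendant '[0,0,0,-0.003,0,0.02,0.15, 0,0,0,-0.005,0,0.035,0.15, 0,0,0,-0.005,0,0.045,0.15, 0,0,0,-0.005,0,0.052,0.15, 0,0,0,-0.005,0,0.055,0.15, 0,0,0,-0.005,0,0.055,0.15]'
```

```text
t: 25.88
tool_pos: [0.4915, 0.1437, 0.0624]
tool_rot: [3.11, 0.412, 0.001]
contact_force: [-0.4, 0.2, -5.5]
opening: 0.0245
grip_force: 51.3
```

```bash
python3 -m pendant '[0,0,0,0,0,0.004,0.15, 0,0,0,0,0,0.007,0.15, 0,0,0,0,0,0.01,0.15, 0,0,0,0,0,0.01,0.15]'
```

```text
t: 26.38
tool_pos: [0.4917, 0.1437, 0.0609]
tool_rot: [3.11, 0.412, 0.0]
contact_force: [-5.8, -0.4, 6.2]
opening: 0.0248
grip_force: 52.6
```

```bash
python3 -m pendant '[0,0,0,0,0,-0.003,0.3, 0,0,0,0,0,-0.003,0.4, 0,0,0,0,0,-0.003,0.5, 0,0,0,0,0,-0.003,0.5, 0,0,0,0,0,-0.05,0.5, 0,0,0,0,0,-0.2,0.5, 0,0,0,0,0,-0.5,0.5, 0,0,0,0,0,-0.8,0.5]' && python3 -m pendant '[0,0,0,-0.4,-0.5,0,0.5, 0,0,0,-0.4,-0.99,0,0.5, 0,0,0,-0.4,-0.99,0,0.5, 0,0,0,-0.4,-0.99,0,0.5, 0,0,0,-0.4,-0.99,0,0.5, 0,0,0,-0.4,-0.99,0,0.5, 0,0,0,-0.4,-0.99,0,0.5, 0,0,0,-0.4,-0.99,0,0.5]'
python3 - <<'E'
from h import *
d=optics.get_image("top")
for n,lo,hi,z in(("brass",(12,90,90),(24,255,255),.072),("green",(40,90,50),(75,255,255),.052),("purple",(135,50,40),(170,255,255),.052),("red",(0,140,80),(8,255,255),.052),("yel",(24,140,100),(32,255,255),.052),("blue",(100,90,60),(125,255,255),.052)):
    for c in blobs(d,lo,hi,15):
        w,r=rect(d,c,z); u=c.reshape(-1,2).mean(0)
        if 240<u[0]<380 and 140<u[1]<260: print(n,u.round(),"binder",((np.array(r[0])/1000-O)@RB).round(4),np.round(r[1]),round(r[2],1))
dep=d["depth"]; K=np.array([[d["fx"],0,d["cx"]],[0,d["fy"],d["cy"]],[0,0,1]]); R=cv2.Rodrigues(d["rvec"])[0]
for b in((.05,.09),(0,.09),(-.05,.09),(0,.115),(.05,.15),(-.05,.15),(0,.15),(0,.055),(0,-.08),(0,-.12)):
    p=bw(*b,.07 if b[1]==.09 else .052); uv=cv2.projectPoints(p,d["rvec"],d["tvec"],K,d["dist_coeffs"])[0].ravel().round().astype(int)
    Z=dep[uv[1],uv[0]]; q=cv2.undistortPoints(np.float64(uv).reshape(1,1,2),K,d["dist_coeffs"]).ravel()
    print(b,"z",((np.r_[q,1]*Z-d["tvec"])@R)[2].round(4),d["image"][uv[1],uv[0]])
E
```

```text
t: 27.38
tool_pos: [0.491, 0.1444, 0.2472]
tool_rot: [3.11, 0.412, 0.003]
contact_force: [1.0, -0.9, 0.3]
opening: 0.0429
grip_force: 0.0
t: 28.38
tool_pos: [0.2989, 0.399, 0.2434]
tool_rot: [3.11, 0.41, 0.002]
contact_force: [0.1, 0.7, -0.7]
opening: 0.0426
grip_force: 0.0
brass [285. 197.] binder [-0.0008  0.0635] [35. 23.] 16.2
brass [277. 199.] binder [0.0009 0.0873] [104.  16.] 15.5
green [268. 218.] binder [-0.0446  0.1307] [32. 39.] 14.5
purple [260. 188.] binder [0.0478 0.131 ] [33. 40.] 15.7
red [289. 212.] binder [-0.044   0.0649] [30. 20.] 16.1
red [277. 154.] binder [0.1359 0.0545] [40. 36.] 0.4
yel [299. 240.] binder [-0.1318  0.0582] [41. 41.] 90.0
yel [281. 183.] binder [0.0481 0.0659] [31. 21.] 18.3
yel [330. 185.] binder [ 0.0008 -0.0752] [150. 113.] 15.8
blue [286. 226.] binder [-0.0819  0.0845] [  9. 118.] 14.8
blue [264. 203.] binder [0.0016 0.1309] [30. 38.] 16.3
blue [347. 193.] binder [-0.0305 -0.1199] [ 98. 198.] 69.2
(0.05, 0.09) z 0.0679 [158 127  62]
(0, 0.09) z 0.075 [173 139  60]
(-0.05, 0.09) z 0.0757 [113  95  71]
(0, 0.115) z 0.0552 [ 62  96 150]
(0.05, 0.15) z 0.0566 [137 104 121]
(-0.05, 0.15) z 0.0578 [104 139  83]
(0, 0.15) z 0.0572 [ 78 105 152]
(0, 0.055) z 0.0503 [186 124  35]
(0, -0.08) z 0.0433 [194 172   0]
(0, -0.12) z 0.0485 [194 172   0]
```

The weight lies on the patches at binder (0.001, 0.087), aligned and level within the depth noise. The leaf is flat, the yellow leaf hasn't moved, and the red and yellow pots haven't moved. The arm is clear, so I'll hand in.

```bash
python3 -c "
from station import ctrl
print(ctrl.finish_job())"
```

```text
the job is handed in; nothing more can be done
None
```

The job is handed in at about 28 s: the weight was parked on the small mat, the top leaf was turned and let down by hand, and the weight now lies level on its colour patches, clear of the rings; the yellow leaf and the red and yellow pots measured unmoved, I didn't re-measure the white one, and I viewed 11 pictures, one over the limit of 10.

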